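Set the tyre inflator's click dial and start it

TASK

With a fingertip, turn the big knurled dial on top of the tyre inflator clockwise until its pointer clicks into the three-dot position, without going on past it. Then press the round start button beside the dial fully down and let it spring back. Nothing is to be gripped or lifted: leave the inflator where it stands, do not press the button before the dial is set, and leave the other things on the board alone.

Things in the scene. Friction and masses are not known exactly. Their poses are not given: they have to be found in the camera images.
- inflator: Grey tyre inflator standing loose on rubber feet, 170 (x) x 270 (y) x 85 mm high, about 3.2 kg. Origin at the centre of its underside, z up; its -x side (gauge, brass outlet) roughly faces the robot. On its flat top (the deck, 85 mm up) stand the dial, its axis at (0, +50 mm), and the start button at (0, -85 mm).
- dial (a joint): Dial angle in rad, growing clockwise seen from above. Pointer at one pip: 0, two: 0.6, three: 1.2, four: 1.8; stops at -0.2 and 2.0. A sprung detent pulls it into the nearest position, tipping over half-way (0.3, 0.9, 1.5); it takes at most 0.08 N m to overcome. It starts in the one- or two-pip position.
- dial_center (a point): Centre of the dial's flat top, on its vertical axis, 107 mm above the board. The dial is an aluminium disc 96 mm across standing 22 mm above the deck, rim knurled, fine ribs near the edge of its top (it acts as smooth): too wide to grip. A fingertip on the outer part of its top with 4 to 8 N, or against its rim, turns it by friction.
- dial_pointer (a point): On the dial's dark pointer line, flush in its top face, 40 mm out from the axis; turns with the dial.
- three_pips (a point): Middle of the group of three small white pips (the three-dot position) on the deck, 65 mm from the dial's axis. Groups of one, two, three and four pips follow clockwise round the dial's far (+x) side, 0.6 rad apart, at 0.9, 0.3, -0.3 and -0.9 rad from the inflator's +x axis.
- start (a joint): Travel of the start button in m: 0 up, 0.006 fully down; springs back by itself. It takes about 1.5 N to move it and 5 N to hold it fully down.
- start_top (a point): Centre of the top of the round steel start button, 30 mm in diameter, in a black collar 46 mm in diameter; when up it is 22 mm above the deck, 107 mm above the board.
- jar: Clear glass jar with steel screw lid, 72 mm across, 105 mm high, standing on the turntable; origin under its centre. To be left alone.
- turntable: White plastic turntable, 220 mm across, 34 mm high, left of the inflator; origin under its centre. To be left alone.
- pump_head: Steel pump head lying down, about 75 mm long, 40 mm high; origin under its middle. To be left alone.
- core_remover: Chrome valve core remover, a rod 68 mm long with a 34 mm cross bar, 10 mm high, lying in front of the inflator; origin under its middle. To be left alone.
- mallet: Short hardwood mallet lying behind the inflator, 210 mm long, head 55 x 95 x 55 mm at its +x end; origin under its middle. To be left alone.
- tin: Flat steel tin, 66 mm across, 45 mm high; origin under its centre. To be left alone.
- tyre_lever: Black plastic tyre lever lying flat, 135 mm long, 10 mm high; origin under its middle. To be left alone.

How it is judged:
On the way, in this order (a step that is already met when the one before it is completed fails the run):
1. the dial rests in the three-dot position (value of joint dial between 1.05 and 1.35 rad and velocity of joint dial between -0.5 and 0.5 rad/s), for 0.3 s.
2. the start button is pressed fully down with the dial set (value of joint dial between 1.05 and 1.35 rad and value of joint start above 0.0048 m), for 0.05 s.
At the end, for the whole second after the job is handed in: The dial rests in the three-dot position (joint 1.05 to 1.35 rad), the button was pressed at least 4.8 mm after the dial was set and is up again (under 1.5 mm), the inflator stands flat within 20 mm of where it was, and the other things are within 25 mm of where they were (value of joint dial between 1.05 and 1.35 rad and value of joint start below 0.0015 m and linear speed of inflator below 0.02 m/s and distance of inflator from where it was at the start of the episode below 0.02 m and angle between inflator's own z axis and vertical below 0.05 rad and distance of each of jar, turntable, pump_head, core_remover, mallet, tin, tyre_lever from where it was at the start of the episode below 0.025 m); the robot touches nothing.
It fails at once if the dial is turned past the three-dot position, over the tipping point towards four (value of joint dial above 1.5 rad).
It fails at once if the button is pressed before the dial is in the three-dot position (value of joint start above 0.003 m and value of joint dial below 0.9 rad).
It fails at once if the inflator is lifted, tipped or shoved out of place (20 mm) (distance of inflator from where it was at the start of the episode above 0.02 m or angle between inflator's own z axis and vertical above 0.1 rad).
It fails at once if another thing on the board is lifted, carried or knocked away (25 mm) (distance of any of jar, turntable, pump_head, core_remover, mallet, tin, tyre_lever from where it was at the start of the episode above 0.025 m).
It also fails if it takes over 45 s, if anything falls off the work surface, if the arm or the gripper's body presses on something with over 40 N, if the wrist force passes 120 N, or if a joint passes its speed limit or range.

ROBOT

A 6-joint arm with a two-finger parallel gripper is mounted at the origin on the work surface. World frame = base frame: x ahead of the robot, y to its left, z up, the work surface at z = 0. Lengths are in m, angles in rad, forces in N, time in s.
With the tool pointing down it reaches from about 0.25 to 0.775 m from the base axis. Payload 4 kg.
Tool frame: the origin (TCP) lies at the very end of the fingers, on their centre line; the grasp point (between the pads) lies 19 mm behind it (ctrl.grip_depth is the distance from the TCP to the grasp point, in m); z points along the fingers, y is the line along which they close (so a half turn about z gives the same grasp; the last joint's range is limited). The gripper opens to 94 mm and grips with 3 to 60 N. Pads are 16 mm wide; open, the fingers measure 119 mm over their backs; the gripper's body (75 mm by 177 mm) begins 78 mm behind the grasp point.
Start: joints at [-1.238, 0.087, 1.371, -0, 1.684, -0.103], TCP at [0.232, -0.499, 0.206] pointing down, gripper open.
Joint ranges: [-3.1, 3.1], [-0.76, 2.03], [0.27, 2.55], [-1.08, 4.22], [0.17, 2.65], [-2.57, 2.57]. Speed limits (rad/s): [2.79, 2.79, 3.14, 3.14, 3.14, 3.14].

INTERFACE

Orientations are given as a unit quaternion [x, y, z, w].
In Python, from station import ctrl gives the robot as it stands.
- The arm moves only by the shell command python3 -m inch 'ROWS' [FORCE]. ROWS is JSON, a list of rows, each an object with "xyz": the shift along the world's x, y, z in units of 30 mm (1.0 is 30 mm), a list of three; "delta_rot": the turn, a rotation vector about the world's x, y, z in units of 4 degrees (1.0 is 4 degrees), a list of three; "fingers": the closure, from -1 (fully open) to 1 (shut). A call has 1 to 20 rows; each row shifts and turns the commanded pose from where the row before left it; what a row does not reach is not made up. A row lasts 1/12 s, in which the tool goes at most 41.7 mm and 7.16 degrees, less where a joint would pass 70% of its speed; a pose out of reach is approached as far as the arm can. A call with a number of a shift or a turn outside -1 to 1 is refused whole. A call with a gripper value outside its range is refused whole. The fingers move at their own pace and stop on an object; FORCE is the grip in N (left out, the last holds). Time passes only in rows, so rows that do not move let the fingers close. It gives the time, the measured TCP pose, the force, the opening and the grip force at its end, in the units of the state.
- ctrl.get_state(): the state, without advancing time (a new reading comes with each control period).
- ctrl.capture(name): name is "scene" or "top"; returns (picture, depth): 480x640x3 uint8, red, green, blue; 480x640 float32, m along the optical axis (not along the pixel's ray), 0 where there is no reading.
- ctrl.get_calibration(name): a dict with "fovy" (degrees; the focal length in pixels is half the picture's height over the tangent of half this angle, whatever the lens; pixels are square), "cx", "cy" (the principal point, pixels), "cam_to_world" (4x4, takes a point from camera to world coordinates). Camera axes: x right, y down, z forward; pixel columns grow to the right and rows downward; lengths in m; the calibration is good to about 2 mm. A picture is of the moment at which its call begins. get_calibration takes no time and is no camera call.
- ctrl.finish_job(): hands the job in; it is judged then, once.
The state is a dict: "clock": time; "joint_positions": joint angles; "dq": joint speeds; "joint_torque": joint torques, N m; "tool_pos": TCP position; "tool_rot": TCP orientation; "contact_force": force on the tool from outside, world axes, zero at the start; "torque": the same for the moment, N m; "finger_gap": finger opening in m; "grip_force": force on a finger pad.
Only numpy, scipy, OpenCV 4.12 (cv2) and the standard library are available. Lean on these libraries where they do the work, as an engineer would, in place of code of your own. Each camera call takes 0.05 s, during which the arm holds its last target. There are 200 camera calls.

## Working session

There is one attempt and no reset: what is moved stays moved. The work goes in short steps, Python scripts to look and compute and a shell command to move; the robot and the scene stay as the last step left them, time stands still between calls to the robot, and variables do not carry over. Pictures are saved under pics/ and viewed, at most 10 in all, crops included, and the job is handed in when it is done.

```bash
mkdir -p pics; cat > h.py <<'E'
import numpy as np,cv2
from station import ctrl
def cap(n,f=None):
    im,d=ctrl.capture(n)
    if f: cv2.imwrite('pics/'+f,im[:,:,::-1])
    return im,d
def ray(n,u,v,z):
    c=ctrl.get_calibration(n);f=240/np.tan(np.radians(c['fovy'])/2);T=np.array(c['cam_to_world'])
    r=T[:3,:3]@np.array([(u-c['cx'])/f,(v-c['cy'])/f,1]);o=T[:3,3]
    return o+r*(z-o[2])/r[2]
def proj(n,p):
    c=ctrl.get_calibration(n);f=240/np.tan(np.radians(c['fovy'])/2);T=np.linalg.inv(np.array(c['cam_to_world']))
    q=T[:3,:3]@p+T[:3,3];return q[:2]/q[2]*f+[c['cx'],c['cy']]
E
python3 - <<'E'
from h import *
cap('top','t1.png');cap('scene','s1.png')
for n in('top','scene'):
    c=ctrl.get_calibration(n);print(n,c['fovy'],c['cx'],c['cy'],np.round(c['cam_to_world'],3).tolist())
print(ctrl.get_state())
E
```

```text
top 53.988782518075055 332.3308778997288 237.68637827784136 [[-0.008, -0.986, 0.168, 0.428], [-1.0, 0.011, 0.017, -0.054], [-0.018, -0.168, -0.986, 1.023], [0.0, 0.0, 0.0, 1.0]]
scene 42.69954515253437 326.7113679282619 236.82473809663117 [[-0.876, 0.402, -0.266, 0.981], [0.482, 0.715, -0.507, 0.747], [-0.013, -0.572, -0.82, 1.418], [0.0, 0.0, 0.0, 1.0]]
{'clock': 0.1, 'joint_positions': array([-1.23808873e+00,  8.79151060e-02,  1.37211206e+00, -5.08374527e-06,
        1.68358422e+00, -1.03079354e-01]), 'dq': array([-0.0005749 , -0.00044458, -0.00366711,  0.00046376, -0.00187548,
        0.00093932]), 'joint_torque': array([ 2.31166232e-03, -3.41251695e+01, -3.03302014e+01,  7.20276916e-02,
        3.03706946e-02, -1.02238666e-04]), 'tool_pos': array([ 0.23201056, -0.49812478,  0.20439809]), 'tool_rot': array([ 9.76354554e-01,  2.16173002e-01, -1.18144305e-04, -1.00243020e-03]), 'contact_force': array([-0.1732466 , -0.70428284, -0.34702766]), 'torque': array([ 0.00370994,  0.02232225, -0.00881821]), 'grip_force': 0.0, 'finger_gap': 0.09403252405263718}
```

View pics/t1.png

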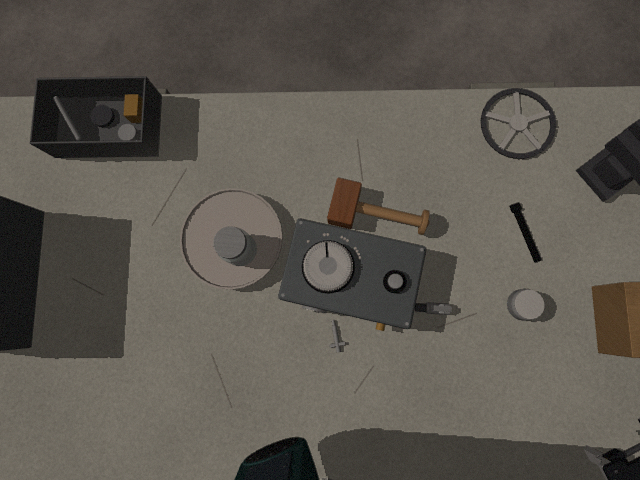

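View pics/s1.png

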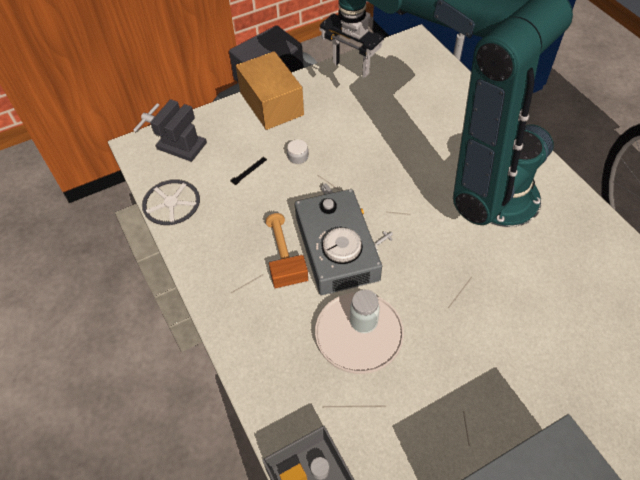

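The top view shows the inflator with its dial near (328,266), the pointer towards (326,241), the button near (396,281), and the pips above the dial. The jar at (232,243) is clear of all of these. I'll measure these points and look closer.

```bash
python3 - <<'E'
from h import *
im,d=cap('top')
cv2.imwrite('pics/t2.png',cv2.resize(im[215:335,270:430,::-1],None,fx=5,fy=5,interpolation=cv2.INTER_CUBIC))
g=im.min(2).astype(np.uint8)
def blob(u0,u1,v0,v1,th):
    m=np.zeros_like(g);m[v0:v1,u0:u1]=(g[v0:v1,u0:u1]>th)*255
    m=cv2.morphologyEx(m,cv2.MORPH_OPEN,np.ones((3,3)))
    c=max(cv2.findContours(m,0,2)[0],key=cv2.contourArea);return cv2.minEnclosingCircle(cv2.convexHull(c)),cv2.fitEllipse(cv2.convexHull(c))
for nm,b in(('dial',(295,362,230,300,110)),('btn',(380,412,268,296,110))):
    e,f=blob(*b);print(nm,e,f,ray('top',*f[0],.107),d[int(f[0][1]),int(f[0][0])])
# inflator deck outline
c=np.array([ray('top',u,v,.085) for u,v in((299,220),(425,245),(409,327),(280,298))]);print(c)
E
```

```text
dial ((328.4310302734375, 265.637939453125), 19.95969581604004) ((329.9755554199219, 266.05682373046875), (33.66814041137695, 39.906497955322266), 19.016372680664062) [ 0.5274737  -0.03354378  0.107     ] 0.9207168Traceback (most recent call last):
  File "<stdin>", line 10, in <module>
  File "<stdin>", line 8, in blob
ValueError: max() iterable argument is empty
```

View pics/t2.png

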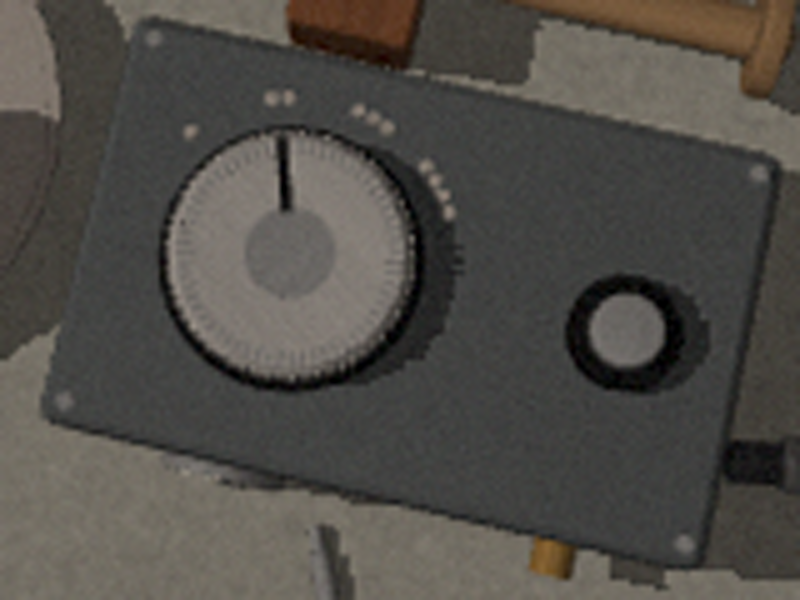

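The crop shows the dial centre at (290,254), the pointer tip at (282,140) on the two-pip group, the three-pip middle at (373,120), and the button at (627,330). In the full picture the crop is divided by 5 and offset by (270,215).

```bash
python3 - <<'E'
from h import *
P=lambda u,v,z:ray('top',270+(u-2)/5,215+(v-2)/5,z)
D=P(290,254,.107);B=P(627,330,.107);pt=P(282,140,.107);t3=P(373,119,.085);t2=P(281,98,.085)
print(D,B,np.linalg.norm(D-B),'yaw',np.arctan2(*(D-B)[[0,1]]*[-1,1]))
for q in(pt,t3,t2):
    w=(q-D)[:2];print(q,np.hypot(*w),np.arctan2(w[1],w[0]))
from scipy.spatial.transform import Rotation as R
s=ctrl.get_state();print(R.from_quat(s['tool_rot']).as_matrix().round(3))
E
```

```text
[ 0.52880707 -0.02890897  0.107     ] [ 0.49795615 -0.1594373   0.107     ] 0.13412465982121652 yaw -0.23209490055058174
[ 0.57395728 -0.02602167  0.107     ] 0.045242435156651634 0.06386177815787904
[ 0.58567131 -0.0621553   0.085     ] 0.06587002026767849 -0.5290648875340954
[ 0.5946891 -0.0250303  0.085    ] 0.06599610316160531 0.05880504711725447
[[ 0.907  0.422 -0.001]
 [ 0.422 -0.907  0.002]
 [ 0.    -0.002 -1.   ]]
```

The distances agree: dial to button is 134 mm (135 given) and the pips are 66 mm out (65 given). Yaw is -0.23 rad and the dial sits at two pips. I'll close the fingers and go above the press point on the near side of the dial, (0.502, -0.053).

```bash
python3 -m inch '[{"xyz":[0.6,0.99,0],"delta_rot":[0,0,0],"fingers":1},{"xyz":[0.6,0.99,0],"delta_rot":[0,0,0],"fingers":1},{"xyz":[0.6,0.99,0],"delta_rot":[0,0,0],"fingers":1},{"xyz":[0.6,0.99,0],"delta_rot":[0,0,0],"fingers":1},{"xyz":[0.6,0.99,0],"delta_rot":[0,0,0],"fingers":1},{"xyz":[0.6,0.99,0],"delta_rot":[0,0,0],"fingers":1},{"xyz":[0.6,0.99,0],"delta_rot":[0,0,0],"fingers":1},{"xyz":[0.6,0.99,0],"delta_rot":[0,0,0],"fingers":1},{"xyz":[0.6,0.99,0],"delta_rot":[0,0,0],"fingers":1},{"xyz":[0.6,0.99,0],"delta_rot":[0,0,0],"fingers":1},{"xyz":[0.6,0.99,0],"delta_rot":[0,0,0],"fingers":1},{"xyz":[0.6,0.99,0],"delta_rot":[0,0,0],"fingers":1},{"xyz":[0.6,0.99,0],"delta_rot":[0,0,0],"fingers":1},{"xyz":[0.6,0.99,0],"delta_rot":[0,0,0],"fingers":1},{"xyz":[0.6,0.99,0],"delta_rot":[0,0,0],"fingers":1},{"xyz":[0,0,-1],"delta_rot":[0,0,0],"fingers":1},{"xyz":[0,0,-1],"delta_rot":[0,0,0],"fingers":1},{"xyz":[0,0,0],"delta_rot":[0,0,0],"fingers":1},{"xyz":[0,0,0],"delta_rot":[0,0,0],"fingers":1},{"xyz":[0,0,0],"delta_rot":[0,0,0],"fingers":1}]' 10; python3 -c "
from h import *
cap('scene','s2.png')
im,d=cap('scene');u,v=proj('scene',np.array([.502,-.053,.12])).astype(int);print(u,v);cv2.imwrite('pics/s2c.png',cv2.resize(im[v-60:v+60,u-80:u+80,::-1],None,fx=5,fy=5,interpolation=2))"
```

```text
clock: 1.82
tool_pos: [0.5027, -0.0535, 0.1468]
tool_rot: [0.976, 0.216, 0.001, 0.0]
contact_force: [1.0, -0.1, 0.3]
finger_gap: 0.0005
grip_force: 0.0
346 228
```

View pics/s2c.png

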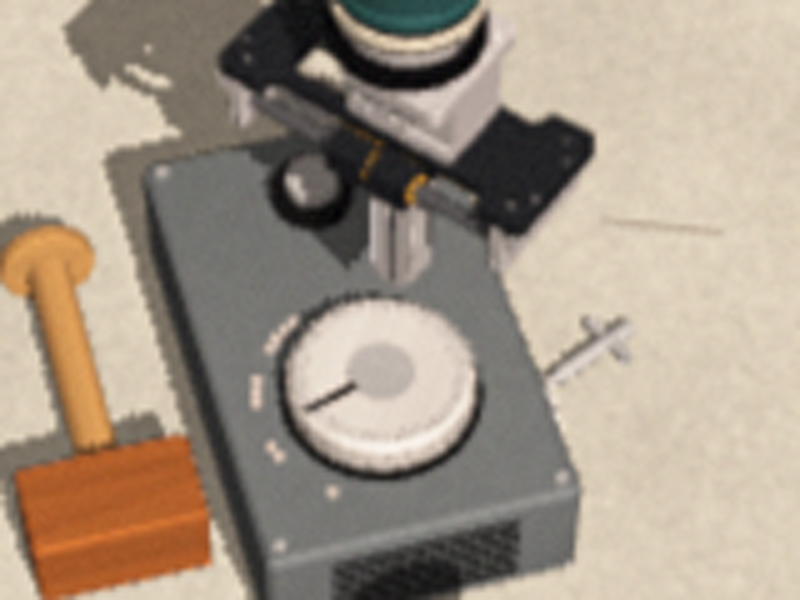

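The scene crop shows the closed fingertip at (400,275) above the dial's near side. The pointer is on two pips and the whole dial is visible. I'll descend to just above the top and cross-check the dial centre in this view.

```bash
python3 -m inch '[{"xyz":[0,0,-0.6],"delta_rot":[0,0,0],"fingers":1},{"xyz":[0,0,-0.6],"delta_rot":[0,0,0],"fingers":1},{"xyz":[0,0,0],"delta_rot":[0,0,0],"fingers":1},{"xyz":[0,0,0],"delta_rot":[0,0,0],"fingers":1}]'; python3 -c "
from h import *
print(ray('scene',266+379/5,168+370/5,.107))"
python3 -m inch '[{"xyz":[0,0,-0.1],"delta_rot":[0,0,0],"fingers":1},{"xyz":[0,0,0],"delta_rot":[0,0,0],"fingers":1},{"xyz":[0,0,0],"delta_rot":[0,0,0],"fingers":1}]'
```

```text
clock: 2.25
tool_pos: [0.5022, -0.0535, 0.1103]
tool_rot: [0.976, 0.216, 0.0, 0.0]
contact_force: [0.2, 0.4, 1.6]
finger_gap: 0.0007
grip_force: 0.0
[ 0.52888167 -0.02908921  0.107     ]
clock: 2.5
tool_pos: [0.5029, -0.0533, 0.1078]
tool_rot: [0.976, 0.216, 0.001, 0.0]
contact_force: [0.5, -0.4, -0.1]
finger_gap: 0.0004
grip_force: 0.0
```

The scene view gives the same dial centre. I'll press down in small steps.

```bash
python3 -m inch '[{"xyz":[0,0,-0.05],"delta_rot":[0,0,0],"fingers":1},{"xyz":[0,0,0],"delta_rot":[0,0,0],"fingers":1},{"xyz":[0,0,0],"delta_rot":[0,0,0],"fingers":1}]';python3 -m inch '[{"xyz":[0,0,-0.03],"delta_rot":[0,0,0],"fingers":1},{"xyz":[0,0,0],"delta_rot":[0,0,0],"fingers":1},{"xyz":[0,0,0],"delta_rot":[0,0,0],"fingers":1}]'
```

```text
clock: 2.75
tool_pos: [0.5031, -0.0534, 0.1072]
tool_rot: [0.976, 0.216, 0.001, 0.001]
contact_force: [-2.4, -0.1, 4.7]
finger_gap: 0.0003
grip_force: 2.7
clock: 3.0
tool_pos: [0.5032, -0.0535, 0.1071]
tool_rot: [0.976, 0.216, 0.002, 0.001]
contact_force: [-3.1, -0.4, 8.2]
finger_gap: 0.0008
grip_force: 4.2
```

Contact force is 8 N. I'll drag the tip along the clockwise arc, turning the tool with the dial, the first half first.

```bash
python3 -m inch '[{"xyz":[-0.053,0.059,0],"delta_rot":[0,0,-0.95],"fingers":1},{"xyz":[-0.049,0.062,0],"delta_rot":[0,0,-0.95],"fingers":1},{"xyz":[-0.044,0.066,0],"delta_rot":[0,0,-0.95],"fingers":1},{"xyz":[-0.04,0.068,0],"delta_rot":[0,0,-0.95],"fingers":1},{"xyz":[0,0,0],"delta_rot":[0,0,0],"fingers":1},{"xyz":[0,0,0],"delta_rot":[0,0,0],"fingers":1}]'; python3 -c "
from h import *
im,d=cap('scene');cv2.imwrite('pics/s3c.png',cv2.resize(im[208:278,302:382,::-1],None,fx=6,fy=6,interpolation=2))"
```

```text
clock: 3.5
tool_pos: [0.4981, -0.0464, 0.1071]
tool_rot: [0.996, 0.085, 0.002, 0.001]
contact_force: [-1.8, -0.4, 7.6]
finger_gap: 0.0002
grip_force: 3.7
```

View pics/s3c.png

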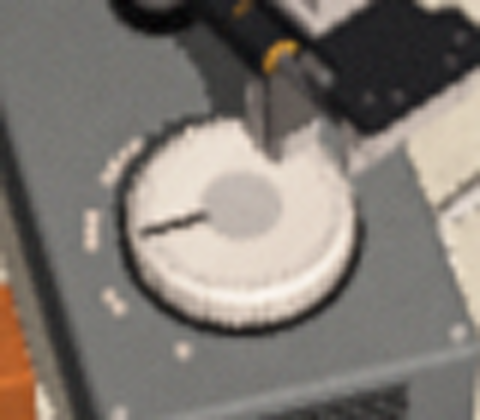

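The pointer tip at (143,233) has moved about half-way from two to three pips, so the dial is following. I'll go on through the second half.

```bash
python3 -c "
from h import *
D=np.array([.5288,-.029]);w=ray('scene',302+143/6,208+233/6,.107)[:2]-D;print(np.hypot(*w),'dial',0.3-.232-np.arctan2(w[1],w[0])+.6)"
python3 -m inch '[{"xyz":[-0.036,0.071,0],"delta_rot":[0,0,-0.95],"fingers":1},{"xyz":[-0.031,0.073,0],"delta_rot":[0,0,-0.95],"fingers":1},{"xyz":[-0.026,0.075,0],"delta_rot":[0,0,-0.95],"fingers":1},{"xyz":[-0.021,0.076,0],"delta_rot":[0,0,-0.95],"fingers":1},{"xyz":[0,0,0],"delta_rot":[0,0,0],"fingers":1},{"xyz":[0,0,0],"delta_rot":[0,0,0],"fingers":1}]'; python3 -c "
from h import *
im,d=cap('scene');cv2.imwrite('pics/s4c.png',cv2.resize(im[208:278,302:382,::-1],None,fx=6,fy=6,interpolation=2))"
```

```text
0.043933702144806026 dial 0.8307876513449504
clock: 4.05
tool_pos: [0.4944, -0.0368, 0.1071]
tool_rot: [0.999, -0.047, 0.002, 0.0]
contact_force: [-2.4, 0.1, 8.4]
finger_gap: 0.0004
grip_force: 4.1
```

View pics/s4c.png

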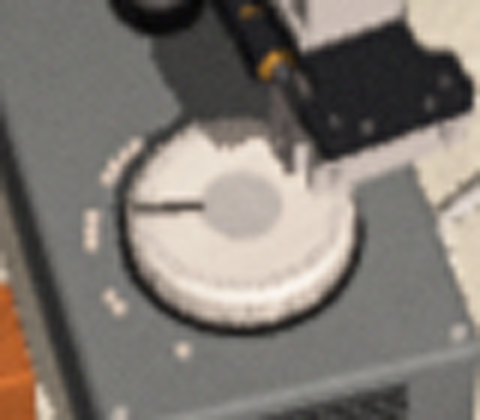

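The pointer tip, now at (136,209), is almost at the three-pip group. I'll lift off and let the detent seat it.

```bash
python3 -m inch '[{"xyz":[0,0,0.3],"delta_rot":[0,0,0],"fingers":1},{"xyz":[0,0,1],"delta_rot":[0,0,0],"fingers":1},{"xyz":[0,0,0.3],"delta_rot":[0,0,0],"fingers":1},{"xyz":[0,0,0],"delta_rot":[0,0,0],"fingers":1},{"xyz":[0,0,0],"delta_rot":[0,0,0],"fingers":1},{"xyz":[0,0,0],"delta_rot":[0,0,0],"fingers":1},{"xyz":[0,0,0],"delta_rot":[0,0,0],"fingers":1}]'; python3 -c "
from h import *
D=np.array([.5288,-.029])
a=lambda u,v:(lambda w:(np.hypot(*w),.668-np.arctan2(w[1],w[0])))(ray('scene',302+u/6,208+v/6,.107)[:2]-D)
print(a(136,209))
im,d=cap('scene');cv2.imwrite('pics/s5c.png',cv2.resize(im[198:278,302:382,::-1],None,fx=6,fy=6,interpolation=2))"
```

```text
clock: 4.68
tool_pos: [0.4923, -0.0364, 0.1504]
tool_rot: [0.999, -0.047, -0.001, -0.0]
contact_force: [0.2, 0.8, -0.2]
finger_gap: 0.0003
grip_force: 0.0
(np.float64(0.04449295347061921), np.float64(1.122373067520122))
```

View pics/s5c.png

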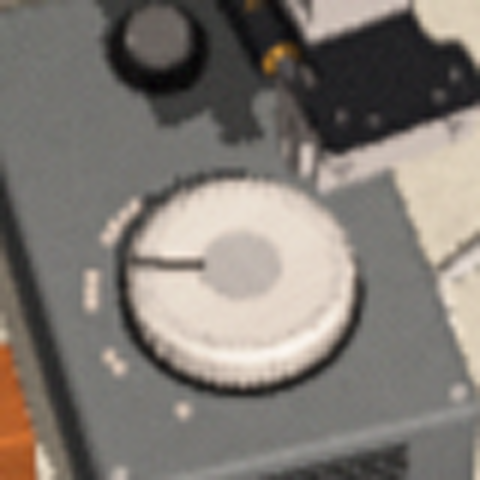

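After lift-off the pointer tip is at (134,261), and the button centre is at (158,38). I'll check the dial angle and the button position while moving over the button.

```bash
python3 -c "
from h import *
D=np.array([.5288,-.029])
w=ray('scene',302+134/6,198+261/6,.107)[:2]-D;print(np.hypot(*w),.668-np.arctan2(w[1],w[0]))
print(ray('scene',302+158/6,198+37/6,.107))"
python3 -m inch '[{"xyz":[0.04,-0.82,0],"delta_rot":[0,0,0],"fingers":1},{"xyz":[0.04,-0.82,0],"delta_rot":[0,0,0],"fingers":1},{"xyz":[0.04,-0.82,0],"delta_rot":[0,0,0],"fingers":1},{"xyz":[0.04,-0.82,0],"delta_rot":[0,0,0],"fingers":1},{"xyz":[0.03,-0.82,0],"delta_rot":[0,0,0],"fingers":1},{"xyz":[0,0,-0.6],"delta_rot":[0,0,0],"fingers":1},{"xyz":[0,0,-0.6],"delta_rot":[0,0,0],"fingers":1},{"xyz":[0,0,0],"delta_rot":[0,0,0],"fingers":1},{"xyz":[0,0,0],"delta_rot":[0,0,0],"fingers":1}]'
```

```text
0.04535616453910027 1.215706750475797
[ 0.49929718 -0.1546934   0.107     ]
clock: 5.48
tool_pos: [0.4976, -0.1592, 0.1142]
tool_rot: [0.999, -0.047, -0.002, -0.001]
contact_force: [0.5, -1.5, -0.6]
finger_gap: 0.0006
grip_force: 0.0
```

The dial reads 1.22 rad, which is three dots. I'm pressing the button now.

```bash
python3 -m inch '[{"xyz":[0,0,-0.15],"delta_rot":[0,0,0],"fingers":1},{"xyz":[0,0,-0.15],"delta_rot":[0,0,0],"fingers":1},{"xyz":[0,0,-0.1],"delta_rot":[0,0,0],"fingers":1},{"xyz":[0,0,-0.07],"delta_rot":[0,0,0],"fingers":1},{"xyz":[0,0,0],"delta_rot":[0,0,0],"fingers":1},{"xyz":[0,0,0],"delta_rot":[0,0,0],"fingers":1},{"xyz":[0,0,0],"delta_rot":[0,0,0],"fingers":1}]'
```

```text
clock: 6.07
tool_pos: [0.4996, -0.1596, 0.103]
tool_rot: [0.999, -0.047, 0.001, 0.0]
contact_force: [1.3, 0.3, 4.3]
finger_gap: 0.0001
grip_force: 1.9
```

```bash
python3 -m inch '[{"xyz":[0,0,-0.07],"delta_rot":[0,0,0],"fingers":1},{"xyz":[0,0,-0.05],"delta_rot":[0,0,0],"fingers":1},{"xyz":[0,0,0],"delta_rot":[0,0,0],"fingers":1},{"xyz":[0,0,0],"delta_rot":[0,0,0],"fingers":1},{"xyz":[0,0,0],"delta_rot":[0,0,0],"fingers":1}]'
```

```text
clock: 6.48
tool_pos: [0.4997, -0.1597, 0.1011]
tool_rot: [0.999, -0.047, 0.001, 0.0]
contact_force: [-2.2, 2.6, 12.1]
finger_gap: 0.0007
grip_force: 6.1
```

The button is bottomed: z = 101 mm at 12 N. I'll lift and take a last look.

```bash
python3 -m inch '[{"xyz":[0,0,0.3],"delta_rot":[0,0,0],"fingers":1},{"xyz":[0,0,1],"delta_rot":[0,0,0],"fingers":1},{"xyz":[0,0,1],"delta_rot":[0,0,0],"fingers":1},{"xyz":[0,0,1],"delta_rot":[0,0,0],"fingers":1},{"xyz":[-0.7,-0.7,0.6],"delta_rot":[0,0,0],"fingers":1},{"xyz":[-0.7,-0.7,0],"delta_rot":[0,0,0],"fingers":1},{"xyz":[-0.7,-0.7,0],"delta_rot":[0,0,0],"fingers":1},{"xyz":[0,0,0],"delta_rot":[0,0,0],"fingers":1},{"xyz":[0,0,0],"delta_rot":[0,0,0],"fingers":1},{"xyz":[0,0,0],"delta_rot":[0,0,0],"fingers":1},{"xyz":[0,0,0],"delta_rot":[0,0,0],"fingers":1}]'; python3 -c "
from h import *
im,d=cap('scene');cv2.imwrite('pics/s6c.png',cv2.resize(im[178:298,262:422,::-1],None,fx=5,fy=5,interpolation=2))"
```

```text
clock: 7.4
tool_pos: [0.4361, -0.2219, 0.2146]
tool_rot: [0.999, -0.047, -0.001, -0.001]
contact_force: [-0.0, 1.3, -0.4]
finger_gap: 0.0008
grip_force: 0.0
```

View pics/s6c.png

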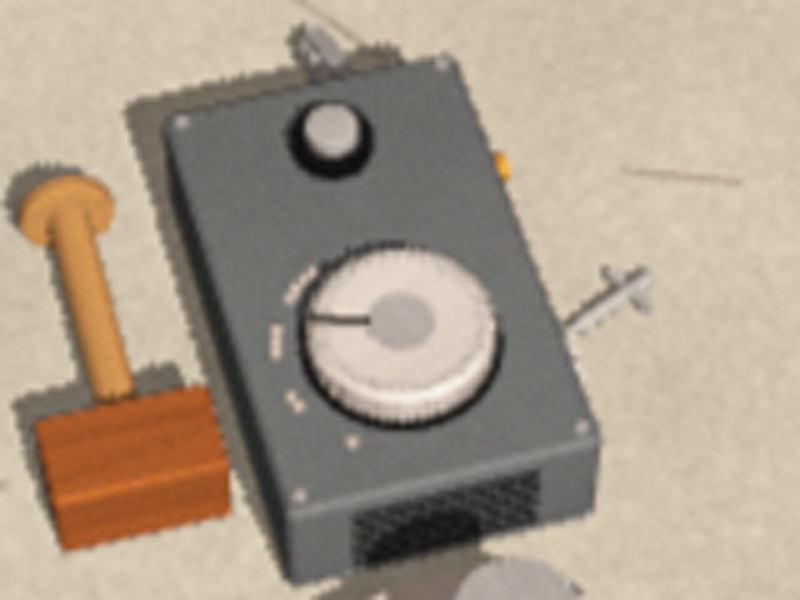

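The pointer tip at (308,318) is still at three dots, the button at (332,130) is back up, and the inflator, mallet and core remover stand as they were.

```bash
python3 -c "
from station import ctrl
print(ctrl.finish_job())"
```

```text
the job is handed in; nothing more can be done
None
```

I handed the job in with the dial at three dots (measured 1.22 rad), the start button pressed to its stop and sprung back, and the inflator and nearby things looking unmoved; no verdict came back.

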